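Take the battery pack out of a field logger for storage

ROBOT

A 6-joint arm with a two-finger parallel gripper is mounted at the origin on a cart in front of the work surface, level with it; the furniture and walls round the work are solid. World frame = base frame: x ahead of the robot, y to its left, z up, the work surface at z = 0. Lengths are in mm, angles in rad, forces in N, time in s.
With the tool pointing down it reaches from about 275 to 1000 mm from the base axis. Payload 8.4 kg.
Tool frame: the origin (TCP) lies at the very end of the fingers, on their centre line; the grasp point (between the pads) lies 19 mm behind it; z points along the fingers, y is the direction in which the jaws open and shut (so a half turn about z gives the same grasp; the last joint's range is limited). The gripper opens to 85 mm and grips with 20 to 120 N. Pads are 22 mm wide; open, the fingers measure 114 mm over their backs; the gripper's body (76 mm by 85 mm) begins 54 mm behind the grasp point. The pads swing forward as they close: fully open they stand 13 mm farther back than shut.
Start: joints at [1.206, 0.353, 1.633, -0, 1.155, -0.002], TCP at [221.807, 584.32, 231.281] pointing down, gripper open.
Joint ranges: [-2.63, 2.63], [-0.92, 2.1], [0.06, 2.66], [-1.3, 4.44], [0, 2.69], [-3.02, 3.02]. Speed limits (rad/s): [2.22, 2.22, 2.79, 3.14, 3.14, 3.14].

INTERFACE

Orientations are given as [roll, pitch, yaw] about the fixed x, y, z axes, in that order (R = Rz(yaw) Ry(pitch) Rx(roll)).
In Python, from rig import r gives the robot as it stands.
- The arm moves only by the tool move_arm, never from a script. Its argument "increments" is a list of rows, each an object of numbers: "tx", "ty", "tz": the shift along the tool's x, y, z in cm; "rx", "ry", "rz": the turn, a rotation vector about the tool's x, y, z in degrees; "gripper": the gripper's target within -1 to 1 (fully open at 1, half-way at 0, shut at -1). A call has 1 to 12 rows; each row shifts and turns the commanded pose from where the row before left it, along the tool's axes as they then stand; what a row does not reach is not made up. A row lasts 1/10 s, in which the tool goes at most 50 mm and 8.59 degrees, less where a joint would pass 70% of its speed; a pose out of reach is approached as far as the arm can. A call is refused whole if a number of a shift passes 5 or a number of a turn 8.59, either way. A call with a gripper value outside its range is refused whole. The fingers move at their own pace and stop on an object; "squeeze" is the grip in N (left out, the last holds). Time passes only in rows, so rows that do not move let the fingers close. It gives the time, the measured TCP pose, the force and the opening at its end, in the units of the state.
- r.sense(): the state, without advancing time (a new reading comes with each control period).
- r.grab_frame(name): name is "scene" or "top"; returns (picture, depth): 480x640x3 uint8, red, green, blue; 480x640 float32, mm along the optical axis (not along the pixel's ray), 0 where there is no reading.
- r.camera_model(name): a dict with "fx", "fy", "cx", "cy" (pixels), "R" (3x3) and "t" (3): a world point X has camera coordinates R X + t. Camera axes: x right, y down, z forward; pixel columns grow to the right and rows downward; lengths in mm; the calibration is good to about 2 mm. A picture is of the moment at which its call begins. camera_model takes no time and is no camera call.
- r.sign_off(): hands the job in, once; it reports no verdict.
Trained networks look in the newest picture that a camera, given by its name, has taken for a name from the list of things; names that differ only in an ending like _2 or _b are one class to them, and where a whole thing is asked for, a point or a joint stands for the part that bears it (a point fixed in the world has none). Each returns a list of dicts, best first, with "confidence" (0 to 1); they miss things now and then, are a little off and sometimes report something else, mostly with a low value. They report only what shows in the picture. A call takes as long as a camera call.
- r.cut_out(query, camera): "mask" (480x640 bool, what is visible of it) and "bbox" ([left, top, right, bottom] in pixels, round what is visible of it).
- r.place_of(query, camera): "location" ([row, column] in pixels: a listed point, or the origin of a listed thing).
The state is a dict: "clock": time; "qpos": joint angles; "qvel": joint speeds; "joint_efforts": joint torques, N m; "eef_pos": TCP position; "tcp_rot": TCP orientation; "contact_force": force on the tool from outside, world axes, zero at the start; "wrist_torque": the same for the moment, N m; "opening": opening from 0.0 (shut) to 1.0 (fully open).
Only numpy, scipy, OpenCV 4.12 (cv2) and the standard library are available. Lean on these libraries where they do the work, as an engineer would, in place of code of your own. Each camera call takes 0.05 s, during which the arm holds its last target. There are 200 camera calls.

TASK

The soil-moisture logger is going into store. Squeeze the two side tabs of its battery hood together so that the hood comes free without force, lift it off and set it aside, then take out the battery pack and stand it upright, gently, in the steel tray. To keep dust out, put the hood back on the logger, fully home, with both tabs sprung out and latched; leave the things around undisturbed.

Things in the scene. Friction and masses are not known exactly. Their poses are not given: they have to be found in the camera images.
- logger: the field data logger: a low grey box lying on rubber feet, 130 (x) x 200 (y) x 36 mm high, fixed in place; display and keys on its -y half, the battery hood on its +y half, five black capped sockets along its +x side. Origin: centre of its underside, on the bench; z up
- hood_seat (a point): where the hood's rim centre lies when home: on the logger's deck, 36 mm above the bench, 45 mm along the logger's +y; axes as the logger's. Round it a bevelled collar 94 (x) x 43 (y) mm, 7.5 mm high, enters the hood's hollow (98 x 48 mm). At y = +-33 to +-42 mm stand fixed keepers, 42 mm long in x, 14.5 mm above the deck, whose lips hold the tabs' hooks: keep fingers above them
- well_floor (a point): centre of the floor of the battery well, 12 mm above the bench; the well is 88 (x) x 38 (y) mm inside, the pack stands in it loosely
- hood: the battery hood: a grey box open below, 104 (x) x 54 (y) x 48 mm high, 0.1 kg, held on the logger by its two tabs. Origin: centre of its lower rim (on hood_seat when home), z up, axes as the logger's at the start; it fits either way round. It lifts off only while both tabs are pressed right in; pulled without that, it stays latched
- tab_left_face (a point): centre of the outer face of the black ribbed tab on the hood's +y side; face 32 mm wide (x) and 26 mm high, from 16 to 42 mm above the hood's rim (this point 29 mm above it), standing 5 mm proud of the hood's side; 64 mm across both faces. Squeezed flush the two are 54 mm apart
- tab_right_face (a point): the same on the hood's -y side
- tab_left (a joint): how far the +y tab is pressed in: 0 sprung out (latched), 0.005 m fully in; freed beyond about 0.0035 m. Its spring gives 1 N at rest, 3.5 N fully in. Below the face a hook points outward with a sloping underside: the hood can be refitted with the tabs squeezed, or pressed straight down (10 to 20 N) until both snap out
- tab_right (a joint): the same for the -y tab. A hood let go 2 mm or more too high hangs with its hooks jammed against the lips: lower it until its rim meets the deck, or press it down afterwards
- pack: the battery pack: a dark grey upright block 84 (x) x 34 (y) x 58 mm high, 0.18 to 0.37 kg, standing in the logger's well under the hood. Origin: centre of its underside, z up, axes as the logger's at the start. Once the hood is off, its upper 26 mm stand free above the collar
- pack_mid (a point): the pack's middle, 29 mm above its underside
- tray: open tray of bright steel, 140 (x) x 180 (y) mm outside, 22 mm high with a 5 mm beaded rim (top 25 mm), walls and floor 3 mm thick; empty, fixed in place. Origin: centre of its underside, on the bench. Logger and tray stand one to the left, one to the right; the bench between them, x 0.42 to 0.58 m at y = 0, is free
- funnel: bystander: small funnel standing mouth down, 69 mm across, 70 mm high; origin at the centre of its underside
- stopwatch: bystander: black stopwatch lying flat, 74 x 61 x 17 mm; origin at the centre of its underside
- jar: bystander: clear sample jar, 62 mm across, 78 mm high; origin at the centre of its underside
- cone: bystander: small metal cone standing point up, 30 mm across, 40 mm high; origin at the centre of its underside

How it is judged:
By the outcome, as a careful person would: the job done as asked, in the order asked, and still so for the second after the job is handed in, with the robot touching nothing.
It also fails if it takes over 72 s, if anything falls off the work surface, if the arm or the gripper's body presses on something with over 40 N, if the wrist force passes 120 N, or if a joint passes its speed limit or range.

## Working session

There is one attempt and no reset: what is moved stays moved. The work goes in short steps, Python scripts to look and compute and a tool call to move; the robot and the scene stay as the last step left them, time stands still between calls to the robot, and variables do not carry over. Pictures are saved under pics/ and viewed, about 8 in all and at most 12, crops included, and the job is handed in when it is done.

Besides the shell and the picture viewer there is one more tool, called in YAML: its name, and indented under it one key for each argument. move_arm: Moves the arm, as the interface text tells. Its arguments: {"type":"object","properties":{"increments":{"type":"array","items":{"type":"object","properties":{"tx":{"type":"number"},"ty":{"type":"number"},"tz":{"type":"number"},"rx":{"type":"number"},"ry":{"type":"number"},"rz":{"type":"number"},"gripper":{"type":"number"}}}},"squeeze":{"type":"number"}},"required":["increments"]}

```bash
ls; mkdir -p pics; cat > h.py <<'E'
import numpy as np, cv2
from rig import r
def ray(cam,px,z):
    "world point on the horizontal plane z (mm) seen at px=[row,col]"
    m=r.camera_model(cam);R=np.array(m["R"]);t=np.array(m["t"])
    d=R.T@np.array([(px[1]-m["cx"])/m["fx"],(px[0]-m["cy"])/m["fy"],1]);c=-R.T@t
    return c+d*(z-c[2])/d[2]
def cloud(cam,depth):
    m=r.camera_model(cam);R=np.array(m["R"]);t=np.array(m["t"])
    v,u=np.mgrid[:480,:640];P=np.stack([(u-m["cx"])/m["fx"]*depth,(v-m["cy"])/m["fy"]*depth,depth],-1)
    return (P-t)@R
def save(n,p): cv2.imwrite("pics/"+n+".png",p[:,:,::-1])
E
python3 - <<'E'
from h import *
np.set_printoptions(precision=1,suppress=True)
for c in("scene","top"):
    p,d=r.grab_frame(c);save(c+"0",p);W=cloud(c,d)
    m=r.camera_model(c);print(c,-np.array(m["R"]).T@m["t"])
    for n in "logger hood tray pack funnel stopwatch jar cone".split():
        o=r.cut_out(n,c)
        if o:
            k=o[0]["mask"]&(d>0);q=W[k];
            print(n,o[0]["confidence"],o[0]["bbox"],k.sum(),np.percentile(q,[2,50,98],axis=0).ravel() if k.sum() else "")
            if n in("hood","logger","tray") and k.sum()>20:
                z=np.percentile(q[:,2],90);s=q[abs(q[:,2]-z)<4] if n!="tray" else q
                print("   top z",z,cv2.minAreaRect(s[:,:2].astype(np.float32)))
    for n in ("hood","tab_left_face","tab_right_face","hood_seat","tray","logger"):
        o=r.place_of(n,c);z=dict(hood=36,tab_left_face=65,tab_right_face=65,hood_seat=36).get(n,0)
        if o: print("pt",n,o[0]["confidence"],o[0]["location"],ray(c,o[0]["location"],z))
print(r.sense())
E
```

```text
pics
scene [-157.2 -528.5  792.3]
logger 0.79 [351.7, 292.9, 480.1, 386.2] 5713 [ 441.3 -329.4    9.8  502.2 -255.5   34.6  598.  -134.9   48.2]
   top z 37.353769281900405 ((522.6607666015625, -224.88514709472656), (130.47108459472656, 199.07144165039062), 14.951733589172363)
hood 0.7 [372.8, 281.9, 420.3, 344.6] 2168 [ 457.5 -217.7   36.4  493.5 -188.6   81.5  562.1 -149.9   85.3]
   top z 84.20748645982884 ((512.7207641601562, -181.01388549804688), (105.98194885253906, 53.63172912597656), 14.373980522155762)
tray 0.93 [159.2, 222.9, 273.6, 297.7] 4732 [388.8 124.6  -1.5 470.6 224.7   3.  546.1 316.5  24.3]
   top z 21.082753765213685 ((479.17950439453125, 235.33534240722656), (172.88279724121094, 213.41990661621094), 9.702336311340332)
funnel 0.7 [328.1, 211.8, 356.8, 247.9] 596 [662.1  29.   -1.2 682.9  53.7  14.9 709.4  83.8  64.9]
stopwatch 0.78 [350.5, 252.5, 381.3, 279.1] 608 [611.9 -64.7  -0.3 636.5 -38.3  14.6 678.8  -7.9  18.4]
jar 0.72 [400.2, 211.9, 429.4, 255.8] 1178 [ 727.1 -106.7    3.7  739.6  -85.    57.3  781.6  -50.4   79. ]
cone 0.54 [243.0, 316.5, 260.7, 335.1] 
[... 1539 characters left out ...]
t hood 0.58 [269.1, 401.1] [ 514.7 -182.2   36. ]
pt tab_left_face 0.64 [272.3, 386.7] [ 506.1 -143.1   65. ]
pt tab_right_face 0.38 [264.2, 414.6] [ 527.2 -209.3   65. ]
pt hood_seat 0.65 [270.6, 401.3] [ 511.1 -182.8   36. ]
pt tray 0.74 [284.9, 237.9] [464.2 220.7   0. ]
pt logger 0.7 [266.9, 412.3] [ 521.1 -216.5    0. ]
{'clock': 1.5, 'qpos': array([ 1.2,  0.4,  1.6, -0. ,  1.2, -0. ]), 'qvel': array([-0., -0.,  0., -0., -0.,  0.]), 'joint_efforts': array([  0. , -60.5, -34.2,  -0. ,   0. ,   0. ]), 'eef_pos': array([221.8, 584.3, 231.3]), 'tcp_rot': array([3.1, 0. , 2.8]), 'contact_force': array([ 0.3, -0.1, -0.1]), 'wrist_torque': array([-0., -0.,  0.]), 'opening': 1.0008671891405851}
```

```bash
python3 - <<'E'
import cv2
a=cv2.imread("pics/scene0.png")[130:450,190:470];b=cv2.imread("pics/top0.png")[130:330,180:480]
cv2.imwrite("pics/a.png",cv2.resize(a,None,fx=1.8,fy=1.8));cv2.imwrite("pics/b.png",cv2.resize(b,None,fx=2.6,fy=2.6))
from rig import r
print(r.sense()["tcp_rot"].tolist(),r.sense()["qpos"].tolist())
E
```

```text
[3.1415919892413475, 6.546724066858189e-06, 2.7787895913622247] [1.2055931508262336, 0.35299954736551736, 1.6333972476893273, -7.1541133394180015e-06, 1.1551951784850016, -0.002397225343931261]
```

View pics/a.png

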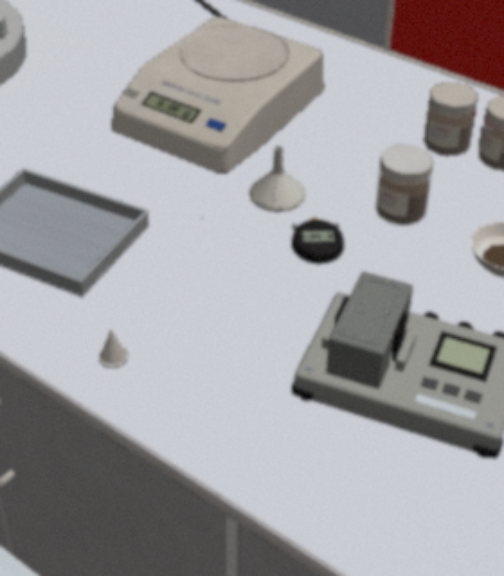

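View pics/b.png

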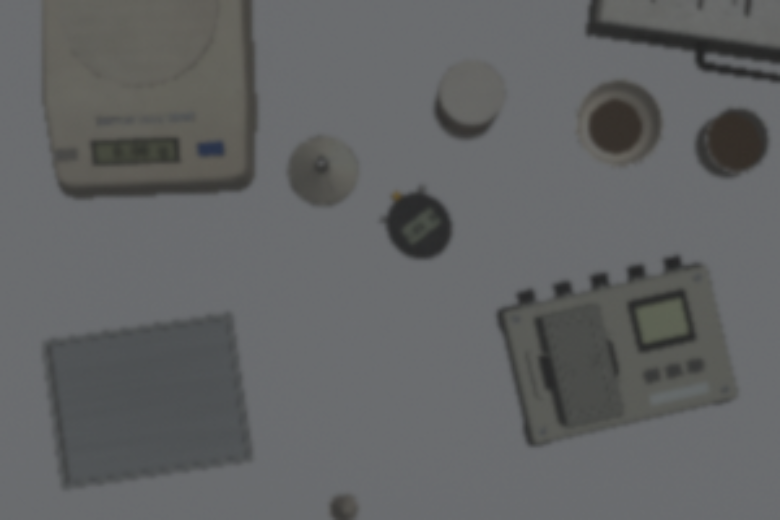

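move_arm:
  increments:
    - {"rz": -7.1, "gripper": 1}
    - {"rz": -7.1}
    - {"rz": -7.1}
    - {"rz": -7.1}
    - {"rz": -7.0}
    - {"ty": -3.5, "tx": -0.4}
    - {"ty": -4, "tx": -0.4}
    - {"ty": -4, "tx": -0.4}
    - {"ty": -4, "tx": -0.4}
    - {"ty": -4, "tx": -0.4}
    - {"ty": -4, "tx": -0.4}
    - {"ty": -4, "tx": -0.4}
  squeeze: 25

```text
invalid input
```

move_arm:
  increments:
    - {"ty": -4, "tx": -0.4}
    - {"ty": -4, "tx": -0.4}
    - {"ty": -4, "tx": -0.4}
    - {"ty": -4, "tx": -0.4}
    - {"ty": -4, "tx": -0.4}
    - {"ty": -4, "tx": -0.4}
    - {"ty": -4, "tx": -0.4}
    - {"ty": -4, "tx": -0.4}
    - {"ty": -4, "tx": -0.4}
    - {"ty": -4, "tx": -0.4}
    - {"ty": -4, "tx": -0.4}
    - {}

```text
invalid input
```

```bash
cat >> h.py <<'E'
def delta(x,y,z,yaw=None):
    "tool-axis shift in cm and rz in deg to a world TCP target (tool down)"
    s=r.sense();p=s["eef_pos"];w=s["tcp_rot"][2];d=np.array([x,y,z])-p
    print("t %.1f tcp %s rpy %s F %s open %.3f"%(s["clock"],p.round(1),np.degrees(s["tcp_rot"]).round(2),s["contact_force"].round(1),s["opening"]))
    print("tx %.2f ty %.2f tz %.2f"%tuple(np.array([d@[np.cos(w),np.sin(w),0],d@[np.sin(w),-np.cos(w),0],-d[2]])/10), "" if yaw is None else "rz %.2f"%(((np.degrees(w)-yaw)+180)%360-180))
E
python3 - <<'E'
from h import *
np.set_printoptions(precision=1,suppress=True)
for c in("scene","top"):
    p,d=r.grab_frame(c);save(c+"1",p);W=cloud(c,d)
    o=r.cut_out("hood",c)
    if o:
        q=W[o[0]["mask"]&(d>0)];q=q[abs(q[:,2]-84)<4]
        if len(q)>20: print(c,len(q),q.mean(0),cv2.minAreaRect(q[:,:2].astype(np.float32)))
delta(512,-181,110,194.6)
E
```

```text
scene 1291 [ 509.4 -182.4   82.9] ((512.072509765625, -181.34962463378906), (106.80850219726562, 53.74067687988281), 14.211528778076172)
top 938 [ 511.9 -178.9   84.2] ((512.0950927734375, -179.23373413085938), (105.52224731445312, 60.564613342285156), 18.374378204345703)
t 1.7 tcp [221.8 584.3 231.3] rpy [-180.    -0.   159.2] F [ 0.2  0.4 -0.1] open 1.001
tx -54.29 ty -61.25 tz 12.13 rz -35.39
```

move_arm:
  increments:
    - {"tx": 0, "ty": 0, "tz": 0, "rx": 0, "ry": 0, "rz": -7.1, "gripper": 1}
    - {"tx": 0, "ty": 0, "tz": 0, "rx": 0, "ry": 0, "rz": -7.1, "gripper": 1}
    - {"tx": 0, "ty": 0, "tz": 0, "rx": 0, "ry": 0, "rz": -7.1, "gripper": 1}
    - {"tx": 0, "ty": 0, "tz": 0, "rx": 0, "ry": 0, "rz": -7.1, "gripper": 1}
    - {"tx": 0, "ty": 0, "tz": 0, "rx": 0, "ry": 0, "rz": -7.0, "gripper": 1}

```text
clock: 2.2
eef_pos: [221.8, 584.3, 231.3]
tcp_rot: [-3.142, 0.0, -2.881]
contact_force: [-0.3, 0.2, -0.6]
opening: 1.001
```

move_arm:
  increments:
    - {"tx": -0.4, "ty": -4, "gripper": 1}

```text
invalid input
```

move_arm:
  increments:
    - {"tx": -0.4, "ty": -4, "tz": 0, "rx": 0, "ry": 0, "rz": 0, "gripper": 1}
  squeeze: 25

```text
clock: 2.3
eef_pos: [235.2, 549.4, 231.3]
tcp_rot: [3.139, 0.001, -2.88]
contact_force: [0.9, -0.5, -0.4]
opening: 0.997
```

move_arm:
  increments:
    - {"tx": -0.4, "ty": -4, "tz": 0, "rx": 0, "ry": 0, "rz": 0, "gripper": 1}
    - {"tx": -0.4, "ty": -4, "tz": 0, "rx": 0, "ry": 0, "rz": 0, "gripper": 1}
    - {"tx": -0.4, "ty": -4, "tz": 0, "rx": 0, "ry": 0, "rz": 0, "gripper": 1}
    - {"tx": -0.4, "ty": -4, "tz": 0, "rx": 0, "ry": 0, "rz": 0, "gripper": 1}
    - {"tx": -0.4, "ty": -4, "tz": 0, "rx": 0, "ry": 0, "rz": 0, "gripper": 1}
    - {"tx": -0.4, "ty": -4, "tz": 0, "rx": 0, "ry": 0, "rz": 0, "gripper": 1}
    - {"tx": -0.4, "ty": -4, "tz": 0, "rx": 0, "ry": 0, "rz": 0, "gripper": 1}
    - {"tx": -0.4, "ty": -4, "tz": 0, "rx": 0, "ry": 0, "rz": 0, "gripper": 1}
    - {"tx": -0.4, "ty": -4, "tz": 0, "rx": 0, "ry": 0, "rz": 0, "gripper": 1}
    - {"tx": -0.4, "ty": -4, "tz": 0, "rx": 0, "ry": 0, "rz": 0, "gripper": 1}
    - {"tx": -0.4, "ty": -4, "tz": 0, "rx": 0, "ry": 0, "rz": 0, "gripper": 1}
    - {"tx": -0.4, "ty": -4, "tz": 0, "rx": 0, "ry": 0, "rz": 0, "gripper": 1}

```text
clock: 3.5
eef_pos: [403.7, 92.7, 231.6]
tcp_rot: [-3.142, 0.001, -2.886]
contact_force: [0.8, 0.7, -0.4]
opening: 0.999
```

move_arm:
  increments:
    - {"tx": -0.4, "ty": -4, "tz": 0, "rx": 0, "ry": 0, "rz": 0, "gripper": 1}
    - {"tx": -0.4, "ty": -4, "tz": 0, "rx": 0, "ry": 0, "rz": 0, "gripper": 1}
    - {"tx": -0.4, "ty": -4, "tz": 0, "rx": 0, "ry": 0, "rz": 0, "gripper": 1}
    - {"tx": -0.4, "ty": -4, "tz": 0, "rx": 0, "ry": 0, "rz": 0, "gripper": 1}
    - {"tx": -0.4, "ty": -4, "tz": 2, "rx": 0, "ry": 0, "rz": 0, "gripper": 1}
    - {"tx": -0.4, "ty": -4, "tz": 3, "rx": 0, "ry": 0, "rz": 0, "gripper": 1}
    - {"tx": -0.4, "ty": -3, "tz": 3, "rx": 0, "ry": 0, "rz": 0, "gripper": 1}
    - {"tx": -0.4, "ty": -2, "tz": 2, "rx": 0, "ry": 0, "rz": 0, "gripper": 1}
    - {"tx": 0, "ty": 0, "tz": 0, "rx": 0, "ry": 0, "rz": 0, "gripper": 1}
    - {"tx": 0, "ty": 0, "tz": 0, "rx": 0, "ry": 0, "rz": 0, "gripper": 1}

```text
clock: 4.5
eef_pos: [507.0, -178.0, 131.2]
tcp_rot: [3.141, -0.001, -2.888]
contact_force: [-0.9, 0.5, 0.1]
opening: 0.997
```

```bash
python3 - <<'E'
from h import *
np.set_printoptions(precision=1,suppress=True)
delta(511.5,-180.5,70,194.5)
p,d=r.grab_frame("scene");cv2.imwrite("pics/c.png",cv2.resize(p[230:400,320:480],None,fx=4,fy=3.5)[:,:,::-1])
E
```

```text
t 4.5 tcp [ 507.  -178.   131.2] rpy [ 179.9   -0.1 -165.4] F [-0.9  0.5  0.1] open 0.997
tx -0.37 ty -0.36 tz 6.12 rz 0.06
```

View pics/c.png

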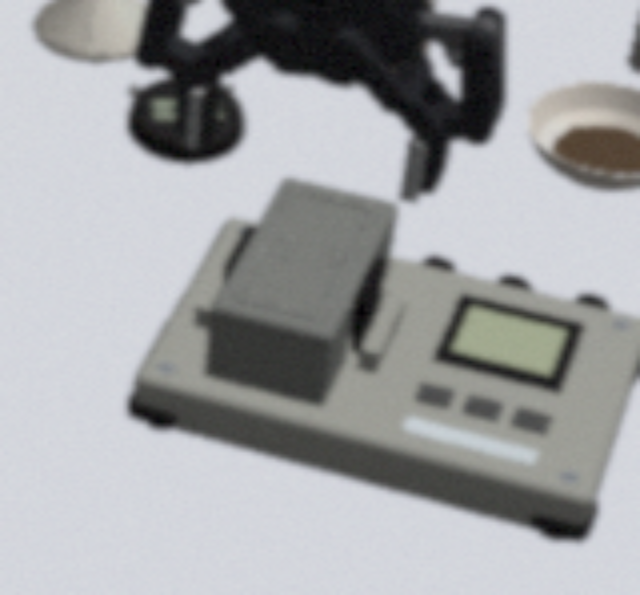

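move_arm:
  increments:
    - {"tx": -0.4, "ty": -0.35, "tz": 1, "rx": 0, "ry": 0, "rz": 0, "gripper": 1}
    - {"tx": 0, "ty": 0, "tz": 2, "rx": 0, "ry": 0, "rz": 0, "gripper": 1}
    - {"tx": 0, "ty": 0, "tz": 2, "rx": 0, "ry": 0, "rz": 0, "gripper": 1}
    - {"tx": 0, "ty": 0, "tz": 1.5, "rx": 0, "ry": 0, "rz": 0, "gripper": 1}
    - {"tx": 0, "ty": 0, "tz": 1, "rx": 0, "ry": 0, "rz": 0, "gripper": 1}
    - {"tx": 0, "ty": 0, "tz": 0.6, "rx": 0, "ry": 0, "rz": 0, "gripper": 1}
    - {"tx": 0, "ty": 0, "tz": 0, "rx": 0, "ry": 0, "rz": 0, "gripper": 1}
    - {"tx": 0, "ty": 0, "tz": 0, "rx": 0, "ry": 0, "rz": 0, "gripper": 1}

```text
clock: 5.35
eef_pos: [512.6, -180.6, 50.9]
tcp_rot: [-3.141, 0.001, -2.886]
contact_force: [0.6, -0.2, -0.7]
opening: 1.0
```

move_arm:
  increments:
    - {"tx": 0, "ty": 0, "tz": 0, "rx": 0, "ry": 0, "rz": 0, "gripper": 0.52}
    - {"tx": 0, "ty": 0, "tz": 0, "rx": 0, "ry": 0, "rz": 0, "gripper": 0.52}
    - {"tx": 0, "ty": 0, "tz": 0, "rx": 0, "ry": 0, "rz": 0, "gripper": 0.52}
    - {"tx": 0, "ty": 0, "tz": 0, "rx": 0, "ry": 0, "rz": 0, "gripper": 0.52}

```text
clock: 5.75
eef_pos: [512.2, -180.6, 50.6]
tcp_rot: [-3.141, 0.0, -2.887]
contact_force: [-0.7, 0.5, -0.3]
opening: 0.764
```

```bash
python3 - <<'E'
from h import *
delta(511.5,-180.5,50,194.5)
E
```

```text
t 5.8 tcp [ 512.2 -180.6   50.6] rpy [-1.7999e+02  2.0000e-02 -1.6539e+02] F [-0.7  0.5 -0.3] open 0.764
tx 0.07 ty 0.03 tz 0.06 rz 0.11
```

move_arm:
  increments:
    - {"tx": 0, "ty": 0, "tz": 0, "rx": 0, "ry": 0, "rz": 0, "gripper": 0.4}
    - {"tx": 0, "ty": 0, "tz": 0, "rx": 0, "ry": 0, "rz": 0, "gripper": 0.3}
    - {"tx": 0, "ty": 0, "tz": 0, "rx": 0, "ry": 0, "rz": 0, "gripper": 0.2}
    - {"tx": 0, "ty": 0, "tz": 0, "rx": 0, "ry": 0, "rz": 0, "gripper": 0.0}
    - {"tx": 0, "ty": 0, "tz": 0, "rx": 0, "ry": 0, "rz": 0, "gripper": -0.3}
    - {"tx": 0, "ty": 0, "tz": 0, "rx": 0, "ry": 0, "rz": 0, "gripper": -0.3}
  squeeze: 30

```text
clock: 6.35
eef_pos: [512.4, -180.6, 50.8]
tcp_rot: [-3.141, 0.0, -2.887]
contact_force: [-1.6, 0.7, 5.6]
opening: 0.623
```

```bash
python3 - <<'E'
from h import *
delta(511.5,-180.5,50,194.5)
print(r.sense()["wrist_torque"])
E
```

```text
t 6.3 tcp [ 512.4 -180.6   50.8] rpy [-1.7998e+02  2.0000e-02 -1.6539e+02] F [-1.6  0.7  5.6] open 0.623
tx 0.08 ty 0.04 tz 0.08 rz 0.11
[ 0.08382034  0.22450944 -0.0652561 ]
```

move_arm:
  increments:
    - {"tx": 0, "ty": 0, "tz": -0.2, "rx": 0, "ry": 0, "rz": 0, "gripper": -0.3}
    - {"tx": 0, "ty": 0, "tz": -0.3, "rx": 0, "ry": 0, "rz": 0, "gripper": -0.3}
    - {"tx": 0, "ty": 0, "tz": -0.3, "rx": 0, "ry": 0, "rz": 0, "gripper": -0.3}
    - {"tx": 0, "ty": 0, "tz": 0, "rx": 0, "ry": 0, "rz": 0, "gripper": -0.3}

```text
clock: 6.75
eef_pos: [512.4, -180.6, 58.7]
tcp_rot: [-3.141, 0.0, -2.886]
contact_force: [-0.8, -0.7, -0.8]
opening: 0.63
```

move_arm:
  increments:
    - {"tx": 0, "ty": 0, "tz": -1.5, "rx": 0, "ry": 0, "rz": 0, "gripper": -0.3}
    - {"tx": 0, "ty": 0, "tz": -3, "rx": 0, "ry": 0, "rz": 0, "gripper": -0.3}
    - {"tx": 0, "ty": 0, "tz": -3, "rx": 0, "ry": 0, "rz": 0, "gripper": -0.3}
    - {"tx": -0.2, "ty": 1, "tz": -1.5, "rx": 0, "ry": 0, "rz": 0, "gripper": -0.3}
    - {"tx": -0.5, "ty": 2.5, "tz": 0, "rx": 0, "ry": 0, "rz": 0, "gripper": -0.3}
    - {"tx": -0.5, "ty": 3, "tz": 0, "rx": 0, "ry": 0, "rz": 0, "gripper": -0.3}
    - {"tx": -0.6, "ty": 3, "tz": 0, "rx": 0, "ry": 0, "rz": 0, "gripper": -0.3}
    - {"tx": -0.6, "ty": 3, "tz": 0, "rx": 0, "ry": 0, "rz": 0, "gripper": -0.3}
    - {"tx": -0.5, "ty": 2.8, "tz": 0, "rx": 0, "ry": 0, "rz": 0, "gripper": -0.3}
    - {"tx": -0.3, "ty": 1.5, "tz": 2, "rx": 0, "ry": 0, "rz": 0, "gripper": -0.3}
    - {"tx": -0.2, "ty": 1, "tz": 2, "rx": 0, "ry": 0, "rz": 0, "gripper": -0.3}
    - {"tx": 0, "ty": 0, "tz": 1, "rx": 0, "ry": 0, "rz": 0, "gripper": -0.3}

```text
clock: 7.95
eef_pos: [498.6, 1.9, 96.7]
tcp_rot: [3.141, -0.002, -2.885]
contact_force: [0.1, 0.2, -0.7]
opening: 0.624
```

```bash
python3 - <<'E'
from h import *
delta(500,0,14.8,194.5)
p,d=r.grab_frame("scene");cv2.imwrite("pics/d.png",cv2.resize(p[180:400,260:500],None,fx=3.2,fy=2.7)[:,:,::-1])
E
```

```text
t 8.0 tcp [498.6   1.9  96.7] rpy [ 1.7995e+02 -1.3000e-01 -1.6529e+02] F [ 0.1  0.2 -0.7] open 0.624
tx -0.09 ty -0.22 tz 8.19 rz 0.21
```

View pics/d.png

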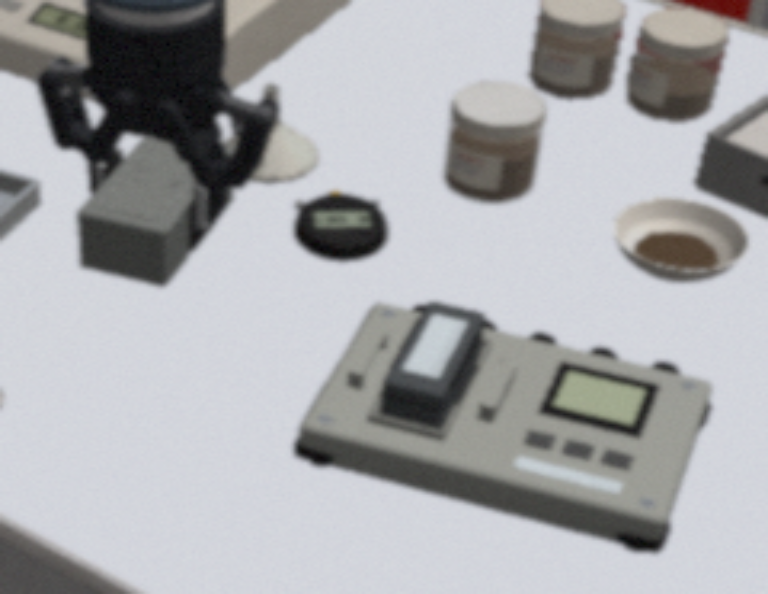

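move_arm:
  increments:
    - {"tx": 0, "ty": 0, "tz": 2, "rx": 0, "ry": 0, "rz": 0, "gripper": -0.3}
    - {"tx": 0, "ty": 0, "tz": 2.5, "rx": 0, "ry": 0, "rz": 0, "gripper": -0.3}
    - {"tx": 0, "ty": 0, "tz": 2, "rx": 0, "ry": 0, "rz": 0, "gripper": -0.3}
    - {"tx": 0, "ty": 0, "tz": 1, "rx": 0, "ry": 0, "rz": 0, "gripper": -0.3}
    - {"tx": 0, "ty": 0, "tz": 0.2, "rx": 0, "ry": 0, "rz": 0, "gripper": -0.3}
    - {"tx": 0, "ty": 0, "tz": 0.2, "rx": 0, "ry": 0, "rz": 0, "gripper": -0.3}
    - {"tx": 0, "ty": 0, "tz": 0.1, "rx": 0, "ry": 0, "rz": 0, "gripper": -0.3}
    - {"tx": 0, "ty": 0, "tz": 0, "rx": 0, "ry": 0, "rz": 0, "gripper": -0.3}

```text
clock: 8.8
eef_pos: [500.6, 0.2, 19.0]
tcp_rot: [-3.141, 0.001, -2.887]
contact_force: [0.1, -0.2, -1.0]
opening: 0.624
```

move_arm:
  increments:
    - {"tx": 0, "ty": 0, "tz": 0.2, "rx": 0, "ry": 0, "rz": 0, "gripper": -0.3}
    - {"tx": 0, "ty": 0, "tz": 0.15, "rx": 0, "ry": 0, "rz": 0, "gripper": -0.3}
    - {"tx": 0, "ty": 0, "tz": 0.05, "rx": 0, "ry": 0, "rz": 0, "gripper": -0.3}
    - {"tx": 0, "ty": 0, "tz": 0, "rx": 0, "ry": 0, "rz": 0, "gripper": -0.3}

```text
clock: 9.2
eef_pos: [500.3, 0.3, 14.8]
tcp_rot: [-3.141, 0.0, -2.886]
contact_force: [-2.0, -0.1, 5.0]
opening: 0.628
```

move_arm:
  increments:
    - {"tx": 0, "ty": 0, "tz": 0, "rx": 0, "ry": 0, "rz": 0, "gripper": 0.4}
    - {"tx": 0, "ty": 0, "tz": 0, "rx": 0, "ry": 0, "rz": 0, "gripper": 0.7}
    - {"tx": 0, "ty": 0, "tz": 0, "rx": 0, "ry": 0, "rz": 0, "gripper": 1}
    - {"tx": 0, "ty": 0, "tz": 0, "rx": 0, "ry": 0, "rz": 0, "gripper": 1}
    - {"tx": 0, "ty": 0, "tz": 0, "rx": 0, "ry": 0, "rz": 0, "gripper": 1}
    - {"tx": 0, "ty": 0, "tz": -1, "rx": 0, "ry": 0, "rz": 0, "gripper": 1}
    - {"tx": 0, "ty": 0, "tz": -2, "rx": 0, "ry": 0, "rz": 0, "gripper": 1}
    - {"tx": 0, "ty": 0, "tz": -3, "rx": 0, "ry": 0, "rz": 0, "gripper": 1}
    - {"tx": 0, "ty": 0, "tz": -3, "rx": 0, "ry": 0, "rz": 0, "gripper": 1}
    - {"tx": 0, "ty": 0, "tz": -3, "rx": 0, "ry": 0, "rz": 0, "gripper": 1}
    - {"tx": 0.2, "ty": -1, "tz": -1, "rx": 0, "ry": 0, "rz": 0, "gripper": 1}
    - {"tx": 0.5, "ty": -2.5, "tz": 0, "rx": 0, "ry": 0, "rz": 0, "gripper": 1}

```text
clock: 10.4
eef_pos: [503.4, -35.1, 146.6]
tcp_rot: [-3.141, 0.004, -2.885]
contact_force: [0.5, 0.2, -0.9]
opening: 0.997
```

move_arm:
  increments:
    - {"tx": 0.6, "ty": -3.5, "tz": 0, "rx": 0, "ry": 0, "rz": 0, "gripper": 1}
    - {"tx": 0.6, "ty": -3.5, "tz": 0, "rx": 0, "ry": 0, "rz": 0, "gripper": 1}
    - {"tx": 0.6, "ty": -3.5, "tz": 0, "rx": 0, "ry": 0, "rz": 0, "gripper": 1}
    - {"tx": 0.6, "ty": -2.5, "tz": 0, "rx": 0, "ry": 0, "rz": 0, "gripper": 1}
    - {"tx": 0.3, "ty": -1.3, "tz": 1, "rx": 0, "ry": 0, "rz": 0, "gripper": 1}
    - {"tx": 0, "ty": 0, "tz": 1, "rx": 0, "ry": 0, "rz": 0, "gripper": 1}
    - {"tx": 0, "ty": 0, "tz": 0, "rx": 0, "ry": 0, "rz": 0, "gripper": 1}

```text
clock: 11.1
eef_pos: [510.4, -179.5, 122.2]
tcp_rot: [3.139, -0.003, -2.887]
contact_force: [-0.4, 0.1, -1.3]
opening: 1.004
```

```bash
python3 - <<'E'
from h import *
np.set_printoptions(precision=1,suppress=True)
p,d=r.grab_frame("scene");save("e",p);W=cloud("scene",d)
for n in("pack","hood","tray"):
    o=r.cut_out(n,"scene")
    if o:
        q=W[o[0]["mask"]&(d>0)];z={"pack":70,"hood":48,"tray":24}[n];q=q[abs(q[:,2]-z)<4]
        print(n,o[0]["confidence"],q.mean(0) if len(q) else 0,cv2.minAreaRect(q[:,:2].astype(np.float32)) if len(q)>5 else "")
delta(512.4,-180.6,53,194.5)
E
```

```text
pack 0.79 [ 509.8 -182.2   68.8] ((512.029296875, -180.95762634277344), (85.95301818847656, 35.06713104248047), 14.927393913269043)
hood 0.94 [497.4  -1.9  46.9] ((500.4276428222656, -0.8241729736328125), (106.02167510986328, 54.06474685668945), 14.322525024414062)
tray 0.77 [462.  216.4  22.7] ((468.6014404296875, 221.00924682617188), (145.9112548828125, 183.7925262451172), 9.845478057861328)
t 11.3 tcp [ 512.2 -179.5  124.4] rpy [ 180.    -0.  -165.3] F [0.2 0.3 0.5] open 1.002
tx 0.01 ty -0.11 tz 7.14 rz 0.19
```

move_arm:
  increments:
    - {"tx": 0, "ty": -0.1, "tz": 2, "rx": 0, "ry": 0, "rz": 0.2, "gripper": 1}
    - {"tx": 0, "ty": 0, "tz": 2.5, "rx": 0, "ry": 0, "rz": 0, "gripper": 1}
    - {"tx": 0, "ty": 0, "tz": 1.5, "rx": 0, "ry": 0, "rz": 0, "gripper": 1}
    - {"tx": 0, "ty": 0, "tz": 1.0, "rx": 0, "ry": 0, "rz": 0, "gripper": 1}
    - {"tx": 0, "ty": 0, "tz": 0, "rx": 0, "ry": 0, "rz": 0, "gripper": 1}
    - {"tx": 0, "ty": 0, "tz": 0, "rx": 0, "ry": 0, "rz": 0, "gripper": 1}

```text
clock: 11.9
eef_pos: [512.9, -181.3, 54.9]
tcp_rot: [-3.141, 0.0, -2.89]
contact_force: [-0.2, -0.1, -0.1]
opening: 1.005
```

move_arm:
  increments:
    - {"tx": 0, "ty": 0.05, "tz": 0.2, "rx": 0, "ry": 0, "rz": 0, "gripper": 0.5}
    - {"tx": 0, "ty": 0, "tz": 0, "rx": 0, "ry": 0, "rz": 0, "gripper": 0.2}
    - {"tx": 0, "ty": 0, "tz": 0, "rx": 0, "ry": 0, "rz": 0, "gripper": -0.1}
    - {"tx": 0, "ty": 0, "tz": 0, "rx": 0, "ry": 0, "rz": 0, "gripper": -0.3}
    - {"tx": 0, "ty": 0, "tz": 0, "rx": 0, "ry": 0, "rz": 0, "gripper": -0.5}
    - {"tx": 0, "ty": 0, "tz": 0, "rx": 0, "ry": 0, "rz": 0, "gripper": -0.6}
    - {"tx": 0, "ty": 0, "tz": 0, "rx": 0, "ry": 0, "rz": 0, "gripper": -0.6}
    - {"tx": 0, "ty": 0, "tz": 0, "rx": 0, "ry": 0, "rz": 0, "gripper": -0.6}
  squeeze: 60

```text
clock: 12.7
eef_pos: [512.5, -181.1, 53.0]
tcp_rot: [-3.141, 0.0, -2.89]
contact_force: [-1.2, 0.8, 5.9]
opening: 0.38
```

```bash
python3 - <<'E'
from h import *
delta(512.4,-180.6,53,194.5)
E
```

```text
t 12.7 tcp [ 512.5 -181.1   53. ] rpy [-1.7999e+02  3.0000e-02 -1.6559e+02] F [-1.2  0.8  5.9] open 0.380
tx -0.00 ty 0.05 tz 0.00 rz -0.09
```

move_arm:
  increments:
    - {"tx": 0, "ty": 0, "tz": -0.5, "rx": 0, "ry": 0, "rz": 0, "gripper": -0.6}
    - {"tx": 0, "ty": 0, "tz": -1, "rx": 0, "ry": 0, "rz": 0, "gripper": -0.6}
    - {"tx": 0, "ty": 0, "tz": -1, "rx": 0, "ry": 0, "rz": 0, "gripper": -0.6}
    - {"tx": 0, "ty": 0, "tz": -2, "rx": 0, "ry": 0, "rz": 0, "gripper": -0.6}
    - {"tx": 0, "ty": 0, "tz": -2.5, "rx": 0, "ry": 0, "rz": 0, "gripper": -0.6}
    - {"tx": 0, "ty": 0, "tz": -2.5, "rx": 0, "ry": 0, "rz": 0, "gripper": -0.6}
    - {"tx": -0.1, "ty": 1, "tz": -1, "rx": 0, "ry": 0, "rz": 0, "gripper": -0.6}
    - {"tx": -0.3, "ty": 2, "tz": 0, "rx": 0, "ry": 0, "rz": 0, "gripper": -0.6}
    - {"tx": -0.4, "ty": 3, "tz": 0, "rx": 0, "ry": 0, "rz": 0, "gripper": -0.6}
    - {"tx": -0.4, "ty": 3, "tz": 0, "rx": 0, "ry": 0, "rz": 0, "gripper": -0.6}

```text
clock: 13.7
eef_pos: [500.8, -89.6, 157.4]
tcp_rot: [3.141, -0.0, -2.891]
contact_force: [0.2, 0.3, -2.4]
opening: 0.38
```

move_arm:
  increments:
    - {"tx": -0.4, "ty": 3, "tz": 0, "rx": 0, "ry": 0, "rz": 0, "gripper": -0.6}
    - {"tx": -0.4, "ty": 3, "tz": 0, "rx": 0, "ry": 0, "rz": 0, "gripper": -0.6}
    - {"tx": -0.4, "ty": 3, "tz": 0, "rx": 0, "ry": 0, "rz": 0, "gripper": -0.6}
    - {"tx": -0.4, "ty": 3, "tz": 0, "rx": 0, "ry": 0, "rz": 0, "gripper": -0.6}
    - {"tx": -0.4, "ty": 3, "tz": 0, "rx": 0, "ry": 0, "rz": 0, "gripper": -0.6}
    - {"tx": -0.5, "ty": 3, "tz": 0, "rx": 0, "ry": 0, "rz": 0, "gripper": -0.6}
    - {"tx": -0.5, "ty": 3, "tz": 0, "rx": 0, "ry": 0, "rz": 0, "gripper": -0.6}
    - {"tx": -0.5, "ty": 3, "tz": 0, "rx": 0, "ry": 0, "rz": 0, "gripper": -0.6}
    - {"tx": -0.5, "ty": 3, "tz": 0, "rx": 0, "ry": 0, "rz": 0, "gripper": -0.6}
    - {"tx": -0.4, "ty": 2.5, "tz": 0, "rx": 0, "ry": 0, "rz": 0, "gripper": -0.6}
    - {"tx": 0, "ty": 1.5, "tz": 0, "rx": 0, "ry": 0, "rz": 0, "gripper": -0.6}
    - {"tx": 0, "ty": 0.3, "tz": 0, "rx": 0, "ry": 0, "rz": 0, "gripper": -0.6}

```text
clock: 14.9
eef_pos: [465.2, 224.5, 157.2]
tcp_rot: [3.142, -0.001, -2.888]
contact_force: [0.8, -1.5, -2.7]
opening: 0.38
```

```bash
python3 - <<'E'
from h import *
p,d=r.grab_frame("scene");cv2.imwrite("pics/f.png",cv2.resize(p[120:350,140:460],None,fx=2.4,fy=2.4)[:,:,::-1])
delta(467,222,44,190)
E
```

```text
t 14.9 tcp [465.4 223.9 157.2] rpy [-1.7999e+02 -4.0000e-02 -1.6550e+02] F [ 0.1  0.5 -2.1] open 0.381
tx -0.11 ty -0.22 tz 11.32 rz 4.50
```

View pics/f.png

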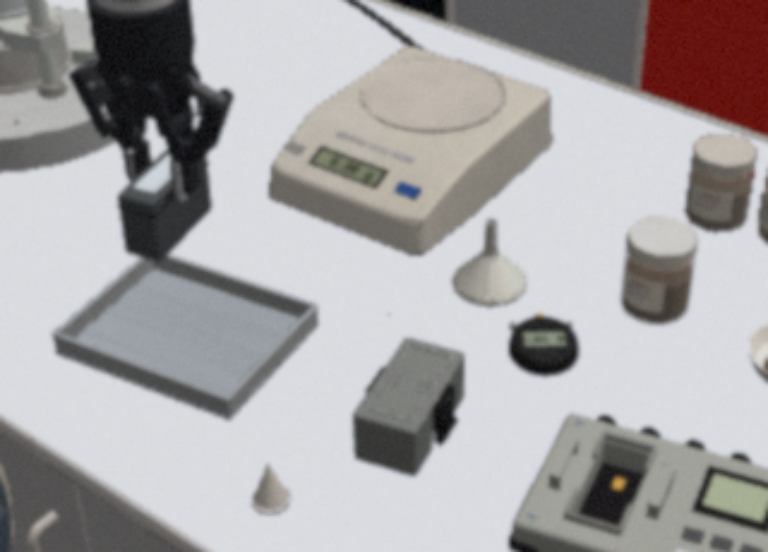

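move_arm:
  increments:
    - {"tx": -0.1, "ty": -0.2, "tz": 1, "rx": 0, "ry": 0, "rz": 2.25, "gripper": -0.6}
    - {"tx": 0, "ty": 0, "tz": 2, "rx": 0, "ry": 0, "rz": 2.25, "gripper": -0.6}
    - {"tx": 0, "ty": 0, "tz": 3, "rx": 0, "ry": 0, "rz": 0, "gripper": -0.6}
    - {"tx": 0, "ty": 0, "tz": 2.5, "rx": 0, "ry": 0, "rz": 0, "gripper": -0.6}
    - {"tx": 0, "ty": 0, "tz": 1.2, "rx": 0, "ry": 0, "rz": 0, "gripper": -0.6}
    - {"tx": 0, "ty": 0, "tz": 0.6, "rx": 0, "ry": 0, "rz": 0, "gripper": -0.6}
    - {"tx": 0, "ty": 0, "tz": 0.3, "rx": 0, "ry": 0, "rz": 0, "gripper": -0.6}
    - {"tx": 0, "ty": 0, "tz": 0, "rx": 0, "ry": 0, "rz": 0, "gripper": -0.6}
    - {"tx": 0, "ty": 0, "tz": 0, "rx": 0, "ry": 0, "rz": 0, "gripper": -0.6}

```text
clock: 15.85
eef_pos: [468.3, 221.8, 52.2]
tcp_rot: [3.141, 0.001, -2.969]
contact_force: [-0.2, 0.1, -1.7]
opening: 0.384
```

move_arm:
  increments:
    - {"tx": 0, "ty": 0, "tz": 0.3, "rx": 0, "ry": 0, "rz": 0, "gripper": -0.6}
    - {"tx": 0, "ty": 0, "tz": 0.2, "rx": 0, "ry": 0, "rz": 0, "gripper": -0.6}
    - {"tx": 0, "ty": 0, "tz": 0.15, "rx": 0, "ry": 0, "rz": 0, "gripper": -0.6}
    - {"tx": 0, "ty": 0, "tz": 0.05, "rx": 0, "ry": 0, "rz": 0, "gripper": -0.6}
    - {"tx": 0, "ty": 0, "tz": 0, "rx": 0, "ry": 0, "rz": 0, "gripper": -0.6}

```text
clock: 16.35
eef_pos: [467.6, 221.5, 44.3]
tcp_rot: [-3.142, -0.0, -2.968]
contact_force: [-0.4, 0.1, -2.5]
opening: 0.384
```

move_arm:
  increments:
    - {"tx": 0, "ty": 0, "tz": 0.05, "rx": 0, "ry": 0, "rz": 0, "gripper": -0.6}
    - {"tx": 0, "ty": 0, "tz": 0.05, "rx": 0, "ry": 0, "rz": 0, "gripper": -0.6}
    - {"tx": 0, "ty": 0, "tz": 0, "rx": 0, "ry": 0, "rz": 0, "gripper": -0.6}

```text
clock: 16.65
eef_pos: [467.7, 221.6, 44.0]
tcp_rot: [3.142, 0.0, -2.969]
contact_force: [-2.8, -0.2, 6.5]
opening: 0.378
```

move_arm:
  increments:
    - {"tx": 0, "ty": 0, "tz": 0, "rx": 0, "ry": 0, "rz": 0, "gripper": -0.15}
    - {"tx": 0, "ty": 0, "tz": 0, "rx": 0, "ry": 0, "rz": 0, "gripper": 0.0}
    - {"tx": 0, "ty": 0, "tz": 0, "rx": 0, "ry": 0, "rz": 0, "gripper": 0.3}
    - {"tx": 0, "ty": 0, "tz": 0, "rx": 0, "ry": 0, "rz": 0, "gripper": 0.5}
    - {"tx": 0, "ty": 0, "tz": 0, "rx": 0, "ry": 0, "rz": 0, "gripper": 0.7}
    - {"tx": 0, "ty": 0, "tz": -1, "rx": 0, "ry": 0, "rz": 0, "gripper": 0.8}
    - {"tx": 0, "ty": 0, "tz": -2, "rx": 0, "ry": 0, "rz": 0, "gripper": 1}
    - {"tx": 0, "ty": 0, "tz": -3, "rx": 0, "ry": 0, "rz": 0, "gripper": 1}
    - {"tx": 0, "ty": 0, "tz": -3, "rx": 0, "ry": 0, "rz": 0, "gripper": 1}
    - {"tx": 0, "ty": 0, "tz": -1, "rx": 0, "ry": 0, "rz": -2.25, "gripper": 1}
    - {"tx": 0, "ty": 0, "tz": 0, "rx": 0, "ry": 0, "rz": -2.25, "gripper": 1}
    - {"tx": 0, "ty": 0, "tz": 0, "rx": 0, "ry": 0, "rz": 0, "gripper": 1}

```text
clock: 17.85
eef_pos: [468.0, 221.7, 144.6]
tcp_rot: [3.141, 0.002, -2.889]
contact_force: [-0.3, -0.3, -1.3]
opening: 0.998
```

```bash
python3 - <<'E'
from h import *
np.set_printoptions(precision=1,suppress=True)
p,d=r.grab_frame("scene");W=cloud("scene",d);o=r.cut_out("pack","scene")
if o:
    q=W[o[0]["mask"]&(d>0)];print("pack",o[0]["confidence"],np.percentile(q[:,2],[2,95]),cv2.minAreaRect(q[q[:,2]>56][:,:2].astype(np.float32)))
delta(500.3,0.3,14.8,194.6)
E
```

```text
pack 0.97 [ 7.4 61.3] ((468.30889892578125, 219.72352600097656), (85.09017944335938, 35.322113037109375), 11.248016357421875)
t 17.9 tcp [467.6 221.5 143.7] rpy [ 180.     0.  -165.7] F [-0.2 -1.2 -0.7] open 1.000
tx 2.31 ty -22.24 tz 12.89 rz -0.25
```

move_arm:
  increments:
    - {"tx": 0.2, "ty": -1.5, "tz": 0, "rx": 0, "ry": 0, "rz": -0.25, "gripper": 1}
    - {"tx": 0.3, "ty": -3, "tz": 0, "rx": 0, "ry": 0, "rz": 0, "gripper": 1}
    - {"tx": 0.3, "ty": -3.5, "tz": 0, "rx": 0, "ry": 0, "rz": 0, "gripper": 1}
    - {"tx": 0.4, "ty": -3.5, "tz": 0, "rx": 0, "ry": 0, "rz": 0, "gripper": 1}
    - {"tx": 0.4, "ty": -3.5, "tz": 0, "rx": 0, "ry": 0, "rz": 0, "gripper": 1}
    - {"tx": 0.4, "ty": -3.5, "tz": 0, "rx": 0, "ry": 0, "rz": 0, "gripper": 1}
    - {"tx": 0.3, "ty": -2.5, "tz": 0, "rx": 0, "ry": 0, "rz": 0, "gripper": 1}
    - {"tx": 0, "ty": -1.2, "tz": 1, "rx": 0, "ry": 0, "rz": 0, "gripper": 1}
    - {"tx": 0, "ty": 0, "tz": 2, "rx": 0, "ry": 0, "rz": 0, "gripper": 1}
    - {"tx": 0, "ty": 0, "tz": 2, "rx": 0, "ry": 0, "rz": 0, "gripper": 1}
    - {"tx": 0, "ty": 0, "tz": 0, "rx": 0, "ry": 0, "rz": 0, "gripper": 1}
    - {"tx": 0, "ty": 0, "tz": 0, "rx": 0, "ry": 0, "rz": 0, "gripper": 1}

```text
clock: 19.15
eef_pos: [501.1, 1.4, 92.9]
tcp_rot: [3.141, -0.002, -2.886]
contact_force: [-0.1, -0.1, 0.3]
opening: 1.0
```

```bash
python3 - <<'E'
from h import *
delta(500.3,0.3,14.8,194.5)
E
```

```text
t 19.1 tcp [501.1   1.4  92.9] rpy [ 1.7997e+02 -1.0000e-01 -1.6534e+02] F [-0.1 -0.1  0.3] open 1.000
tx 0.10 ty -0.08 tz 7.81 rz 0.16
```

move_arm:
  increments:
    - {"tx": 0.1, "ty": -0.1, "tz": 2, "rx": 0, "ry": 0, "rz": 0.15, "gripper": 1}
    - {"tx": 0, "ty": 0, "tz": 2.5, "rx": 0, "ry": 0, "rz": 0, "gripper": 1}
    - {"tx": 0, "ty": 0, "tz": 2, "rx": 0, "ry": 0, "rz": 0, "gripper": 1}
    - {"tx": 0, "ty": 0, "tz": 0.9, "rx": 0, "ry": 0, "rz": 0, "gripper": 1}
    - {"tx": 0, "ty": 0, "tz": 0.2, "rx": 0, "ry": 0, "rz": 0, "gripper": 1}
    - {"tx": 0, "ty": 0, "tz": 0, "rx": 0, "ry": 0, "rz": 0, "gripper": 1}
    - {"tx": 0, "ty": 0, "tz": 0, "rx": 0, "ry": 0, "rz": 0, "gripper": 1}

```text
clock: 19.85
eef_pos: [501.7, -0.2, 18.4]
tcp_rot: [-3.141, 0.002, -2.888]
contact_force: [-0.6, -0.3, 0.9]
opening: 1.001
```

```bash
python3 - <<'E'
from h import *
delta(500.3,0.3,14.8,194.5)
E
```

```text
t 19.9 tcp [ 5.017e+02 -2.000e-01  1.840e+01] rpy [-1.7998e+02  9.0000e-02 -1.6548e+02] F [-0.6 -0.3  0.9] open 1.001
tx 0.12 ty 0.08 tz 0.36 rz 0.02
```

move_arm:
  increments:
    - {"tx": 0.1, "ty": 0.05, "tz": 0.3, "rx": 0, "ry": 0, "rz": 0, "gripper": 1}
    - {"tx": 0, "ty": 0, "tz": 0, "rx": 0, "ry": 0, "rz": 0, "gripper": 0.6}
    - {"tx": 0, "ty": 0, "tz": 0, "rx": 0, "ry": 0, "rz": 0, "gripper": 0.5}
    - {"tx": 0, "ty": 0, "tz": 0, "rx": 0, "ry": 0, "rz": 0, "gripper": 0.3}
    - {"tx": 0, "ty": 0, "tz": 0, "rx": 0, "ry": 0, "rz": 0, "gripper": 0.1}
    - {"tx": 0, "ty": 0, "tz": 0, "rx": 0, "ry": 0, "rz": 0, "gripper": -0.3}
    - {"tx": 0, "ty": 0, "tz": 0, "rx": 0, "ry": 0, "rz": 0, "gripper": -0.3}
    - {"tx": 0, "ty": 0, "tz": 0, "rx": 0, "ry": 0, "rz": 0, "gripper": -0.3}
  squeeze: 30

```text
clock: 20.65
eef_pos: [500.0, -0.1, 14.8]
tcp_rot: [-3.141, 0.0, -2.888]
contact_force: [-1.7, -0.3, 5.4]
opening: 0.625
```

```bash
python3 - <<'E'
from h import *
delta(500.3,0.3,14.8,194.5)
E
```

```text
t 20.6 tcp [ 5.00e+02 -1.00e-01  1.48e+01] rpy [-1.7999e+02  2.0000e-02 -1.6548e+02] F [-1.7 -0.3  5.4] open 0.625
tx -0.04 ty 0.03 tz -0.00 rz 0.02
```

move_arm:
  increments:
    - {"tx": 0, "ty": 0, "tz": -1, "rx": 0, "ry": 0, "rz": 0, "gripper": -0.3}
    - {"tx": 0, "ty": 0, "tz": -2.5, "rx": 0, "ry": 0, "rz": 0, "gripper": -0.3}
    - {"tx": 0, "ty": 0, "tz": -3, "rx": 0, "ry": 0, "rz": 0, "gripper": -0.3}
    - {"tx": 0, "ty": 0, "tz": -2.5, "rx": 0, "ry": 0, "rz": 0, "gripper": -0.3}
    - {"tx": 0.2, "ty": -1, "tz": -1, "rx": 0, "ry": 0, "rz": 0, "gripper": -0.3}
    - {"tx": 0.4, "ty": -2.5, "tz": 0, "rx": 0, "ry": 0, "rz": 0, "gripper": -0.3}
    - {"tx": 0.6, "ty": -3, "tz": 0, "rx": 0, "ry": 0, "rz": 0, "gripper": -0.3}
    - {"tx": 0.6, "ty": -3, "tz": 0, "rx": 0, "ry": 0, "rz": 0, "gripper": -0.3}
    - {"tx": 0.6, "ty": -3, "tz": 0, "rx": 0, "ry": 0, "rz": 0, "gripper": -0.3}
    - {"tx": 0.5, "ty": -3, "tz": 0, "rx": 0, "ry": 0, "rz": 0, "gripper": -0.3}
    - {"tx": 0.3, "ty": -2, "tz": 0, "rx": 0, "ry": 0, "rz": 0, "gripper": -0.3}
    - {"tx": 0.1, "ty": -0.3, "tz": 0, "rx": 0, "ry": 0, "rz": 0, "gripper": -0.3}

```text
clock: 21.85
eef_pos: [512.2, -183.2, 114.0]
tcp_rot: [-3.141, -0.0, -2.89]
contact_force: [-0.5, 0.6, -0.0]
opening: 0.621
```

move_arm:
  increments:
    - {"tx": 0, "ty": 0, "tz": 1, "rx": 0, "ry": 0, "rz": 0, "gripper": -0.3}
    - {"tx": 0, "ty": 0, "tz": 1, "rx": 0, "ry": 0, "rz": 0, "gripper": -0.3}
    - {"tx": 0, "ty": 0, "tz": 0, "rx": 0, "ry": 0, "rz": 0, "gripper": -0.3}
    - {"tx": 0, "ty": 0, "tz": 0, "rx": 0, "ry": 0, "rz": 0, "gripper": -0.3}

```text
clock: 22.25
eef_pos: [511.9, -179.7, 93.7]
tcp_rot: [3.141, -0.001, -2.887]
contact_force: [-0.7, -0.1, -0.7]
opening: 0.624
```

```bash
python3 - <<'E'
from h import *
delta(512.1,-180.7,50.8,194.5)
E
```

```text
t 22.2 tcp [ 511.9 -179.7   93.7] rpy [ 1.7995e+02 -7.0000e-02 -1.6543e+02] F [-0.7 -0.1 -0.7] open 0.624
tx 0.01 ty -0.10 tz 4.29 rz 0.07
```

move_arm:
  increments:
    - {"tx": 0, "ty": -0.05, "tz": 1.5, "rx": 0, "ry": 0, "rz": 0.07, "gripper": -0.3}
    - {"tx": 0, "ty": 0, "tz": 1.2, "rx": 0, "ry": 0, "rz": 0, "gripper": -0.3}
    - {"tx": 0, "ty": 0, "tz": 0.5, "rx": 0, "ry": 0, "rz": 0, "gripper": -0.3}
    - {"tx": 0, "ty": 0, "tz": 0, "rx": 0, "ry": 0, "rz": 0, "gripper": -0.3}
    - {"tx": 0, "ty": 0, "tz": 0, "rx": 0, "ry": 0, "rz": 0, "gripper": -0.3}
    - {"tx": 0, "ty": 0, "tz": 0, "rx": 0, "ry": 0, "rz": 0, "gripper": -0.3}

```text
clock: 22.85
eef_pos: [512.9, -181.2, 62.9]
tcp_rot: [-3.141, 0.001, -2.889]
contact_force: [-0.1, -0.2, -1.0]
opening: 0.624
```

```bash
python3 - <<'E'
from h import *
delta(512.1,-180.7,50.8,194.5)
E
```

```text
t 22.9 tcp [ 512.9 -181.2   62.9] rpy [-1.7997e+02  4.0000e-02 -1.6555e+02] F [-0.1 -0.2 -1. ] open 0.624
tx 0.07 ty 0.07 tz 1.21 rz -0.05
```

move_arm:
  increments:
    - {"tx": 0, "ty": 0.05, "tz": 0.3, "rx": 0, "ry": 0, "rz": 0, "gripper": -0.3}
    - {"tx": 0, "ty": 0, "tz": 0.3, "rx": 0, "ry": 0, "rz": 0, "gripper": -0.3}
    - {"tx": 0, "ty": 0, "tz": 0.2, "rx": 0, "ry": 0, "rz": 0, "gripper": -0.3}
    - {"tx": 0, "ty": 0, "tz": 0.1, "rx": 0, "ry": 0, "rz": 0, "gripper": -0.3}
    - {"tx": 0, "ty": 0, "tz": 0, "rx": 0, "ry": 0, "rz": 0, "gripper": -0.3}

```text
clock: 23.35
eef_pos: [512.3, -180.6, 53.2]
tcp_rot: [3.141, -0.0, -2.89]
contact_force: [-0.4, -0.3, -1.5]
opening: 0.622
```

move_arm:
  increments:
    - {"tx": 0, "ty": 0, "tz": 0.15, "rx": 0, "ry": 0, "rz": 0, "gripper": -0.3}
    - {"tx": 0, "ty": 0, "tz": 0.1, "rx": 0, "ry": 0, "rz": 0, "gripper": -0.3}
    - {"tx": 0, "ty": 0, "tz": 0, "rx": 0, "ry": 0, "rz": 0, "gripper": -0.3}

```text
clock: 23.65
eef_pos: [512.4, -180.7, 50.9]
tcp_rot: [-3.142, 0.0, -2.89]
contact_force: [0.3, -0.6, -0.9]
opening: 0.627
```

move_arm:
  increments:
    - {"tx": 0, "ty": 0, "tz": 0.05, "rx": 0, "ry": 0, "rz": 0, "gripper": -0.3}
    - {"tx": 0, "ty": 0, "tz": 0.05, "rx": 0, "ry": 0, "rz": 0, "gripper": -0.3}
    - {"tx": 0, "ty": 0, "tz": 0, "rx": 0, "ry": 0, "rz": 0, "gripper": -0.3}

```text
clock: 23.95
eef_pos: [512.5, -180.7, 50.8]
tcp_rot: [-3.141, 0.0, -2.89]
contact_force: [-3.3, 0.4, 11.6]
opening: 0.623
```

move_arm:
  increments:
    - {"tx": 0, "ty": 0, "tz": 0, "rx": 0, "ry": 0, "rz": 0, "gripper": 0.3}
    - {"tx": 0, "ty": 0, "tz": 0, "rx": 0, "ry": 0, "rz": 0, "gripper": 0.45}
    - {"tx": 0, "ty": 0, "tz": 0, "rx": 0, "ry": 0, "rz": 0, "gripper": 0.6}
    - {"tx": 0, "ty": 0, "tz": 0, "rx": 0, "ry": 0, "rz": 0, "gripper": 0.8}
    - {"tx": 0, "ty": 0, "tz": 0, "rx": 0, "ry": 0, "rz": 0, "gripper": 1}
    - {"tx": 0, "ty": 0, "tz": 0, "rx": 0, "ry": 0, "rz": 0, "gripper": 1}
    - {"tx": 0, "ty": 0, "tz": -1, "rx": 0, "ry": 0, "rz": 0, "gripper": 1}
    - {"tx": 0, "ty": 0, "tz": -3, "rx": 0, "ry": 0, "rz": 0, "gripper": 1}
    - {"tx": 0, "ty": 0, "tz": -4, "rx": 0, "ry": 0, "rz": 0, "gripper": 1}
    - {"tx": 0, "ty": 0, "tz": -4, "rx": 0, "ry": 0, "rz": 0, "gripper": 1}
    - {"tx": 0, "ty": 2, "tz": -3, "rx": 0, "ry": 0, "rz": 0, "gripper": 1}
    - {"tx": 0, "ty": 0, "tz": 0, "rx": 0, "ry": 0, "rz": 0, "gripper": 1}

```text
clock: 25.15
eef_pos: [509.3, -160.8, 204.8]
tcp_rot: [-3.138, 0.006, -2.889]
contact_force: [-0.1, -0.3, 0.1]
opening: 1.001
```

```bash
python3 - <<'E'
from h import *
np.set_printoptions(precision=1,suppress=True)
p,d=r.grab_frame("scene");W=cloud("scene",d);save("g0",p)
for n in("hood","pack"):
    o=r.cut_out(n,"scene")
    if o:
        q=W[o[0]["mask"]&(d>0)];z={"hood":84,"pack":61}[n];q=q[abs(q[:,2]-z)<4];print(n,np.median(q[:,2]),cv2.minAreaRect(q[:,:2].astype(np.float32)))
        A=np.c_[q[:,:2]-q[:,:2].mean(0),np.ones(len(q))];print("plane",np.linalg.lstsq(A,q[:,2],rcond=None)[0]*[1000,1000,1])
for n in "funnel stopwatch jar cone".split():
    o=r.cut_out(n,"scene")
    if o: q=W[o[0]["mask"]&(d>0)];print(n,np.percentile(q,[2,50,98],axis=0).ravel())
g=cv2.resize(p[270:360,340:440],None,fx=6,fy=6,interpolation=cv2.INTER_CUBIC);cv2.imwrite("pics/g.png",g[:,:,::-1])
delta(512,-180,200)
E
```

```text
hood 82.88808379598835 ((511.115478515625, -182.2611083984375), (104.4234619140625, 54.6445198059082), 13.946678161621094)
plane [ 0.2 -0.1 82.9]
pack 59.80302544269196 ((467.1470947265625, 220.06822204589844), (83.56415557861328, 36.015174865722656), 11.034466743469238)
plane [-0.5  4.2 59.8]
funnel [662.1  28.3  -1.1 683.9  53.7  14.8 717.3  86.6  63.9]
stopwatch [612.2 -63.9   2.6 636.1 -37.5  14.7 668.5  -7.5  18.4]
jar [ 726.  -106.4    2.2  733.   -79.1   42.1  761.7  -50.5   79.2]
cone [354.8  17.5  -2.3 364.6  27.4  10.2 387.4  46.5  31. ]
t 25.5 tcp [ 506.8 -161.4  198.7] rpy [ 179.9   -0.1 -165.6] F [-0.7  0.2 -0.9] open 0.995
tx -0.04 ty -1.93 tz -0.13
```

View pics/g.png

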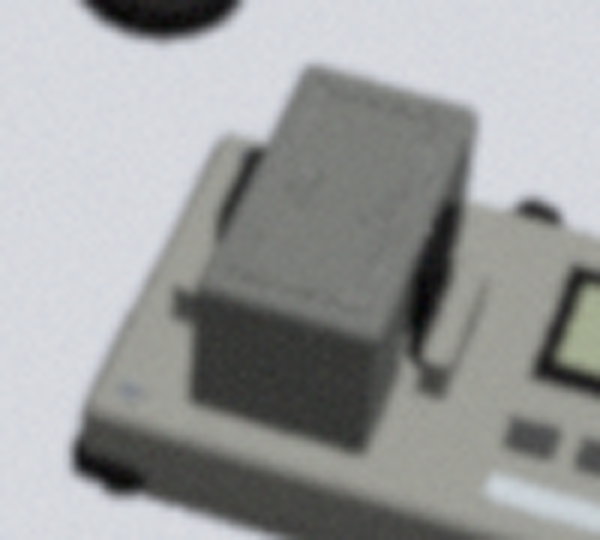

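```bash
python3 -c "
from rig import r
print(r.sign_off())"
```

```text
the job is handed in; nothing more can be done
None
```

The job is done and handed in at about 25.5 s of the 72 s allowed. I squeezed the tabs, lifted the hood off and set it on the free bench. The pack went upright in the tray, set down with a contact force of about 9 N. I then put the hood back with its tabs squeezed, lowered it until the rim met the deck (about 12 N), let go and drew the gripper clear.

- **Hood:** it sits level, with its top at 82.9 mm, the same height that camera measured at the start. Both tabs look sprung out in the last picture. I did not pull on the hood to test the latch.
- **Pack:** it stands in the tray at about (467, 220) mm. Its top reads 60 to 61 mm against 61 mm expected. A plane fitted to the last, noisy reading of the top tilts by about 0.004 rad.
- **Things around:** the funnel, stopwatch, jar and cone were found where they began. Their outer edges read up to about 20 mm differently between pictures. The robot went nowhere near them, so I take this as an effect of how each outline was cut out.

My first move calls were refused as invalid until every row gave all seven numbers; this moved nothing.

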